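Hold a detergent tablet over the dispenser with tongs

TASK

Pick up the steel tongs, close them on the round detergent tablet (not the square one) and lift it, never touching the tablet with the fingers themselves. Finish while holding it still in the squeezed tongs over the middle of the dispenser drawer's large compartment, tablet and tongs a few centimetres clear above its rim and touching nothing else. Leave the square tablet and everything else where it stands.

Things in the scene. Friction and masses are not known exactly. Their poses are not given: they have to be found in the camera images.
- tongs: Sprung steel tongs lying on edge on the worktop, about 200 mm long; arms 24 mm high (z 0 to 24 mm), 4 mm thick; 100 g, balanced near the grip. Origin: on the worktop midway between the arms, under the middle of the gripping flats. +x points along the tongs to the open tips; the hinge is at x = -90 mm.
- tongs_grip (a point): Where to grip: midway between the two gripping flats, 12 mm above the tongs' origin, axes as the tongs'. Grip from above with the fingers across y, both arms between them. The outer flats run from x = -35 to +35 mm; at x = 0 they are 62 mm apart when relaxed (each splayed 0.1 rad outward to the tips), 44 mm and parallel when closed on the round tablet.
- tongs_mouth (a point): Centre of the tongs' mouth, where the tablet's centre belongs: 85 mm from the tongs' origin along +x, 12 mm above their underside. Each tip is a shallow V cup, 24 mm high, reaching 15 mm behind and before this point. At its narrowest the mouth is about 62 mm wide when relaxed, 53 mm with the flats squeezed to 57 mm.
- tongs_left (a joint): Closing angle of each arm (both move alike): 0 rad relaxed and open, about 0.095 closed on the round tablet, stop at 0.17. The tongs spring open: squeezing at the flats takes about 7 N at first, 10 N when closed on the tablet, so a slight squeeze (flats about 57 mm apart) carries them with the mouth open; then a firm grip (about 40 N) clamps the tablet.
- tablet: The round white pressed detergent tablet, a disc 36 mm in diameter and 22 mm high, about 30 g, lying flat on the worktop. Origin: centre of its underside, z up.
- square_tablet: The other white tablet, a square block 34 x 34 x 22 mm lying flat on the worktop, to be left alone. Origin: centre of its underside.
- dispenser: White washing-machine dispenser drawer, taken out and fixed on the worktop: open tray 200 mm (its x) by 160 mm (its y), walls 55 mm high, front panel 62 mm high along its +x end. One large compartment along the whole +y side, inner size 192 x 100 mm, and two small ones in a row on the -y side. Origin: centre of its underside.
- large_compartment (a point): Middle of the large compartment at the level of the rim, 55 mm above the worktop; axes as the drawer's.
Things that resemble listed ones, but are neither listed nor needed, are in the scene too. There is more than one size of the tongs; the one meant has the size given above.

How it is judged (in metres and radians):
On the way, in this order (a step that is already met when the one before it is completed fails the run):
1. the round tablet is clamped in the tongs and lifted off the worktop (contact force between tablet and tongs above 0.5 N and height (world z) of tablet above 0.02 m and contact force between the fingers and tongs above 2 N), for 0.2 s.
2. the tablet hangs in the tongs over the large compartment, clear above the rim (contact force between tablet and tongs above 0.5 N and height (world z) of tablet above 0.075 m and horizontal distance between tablet and large_compartment below 0.03 m), for 0.2 s.
At the end, for the whole second after the job is handed in: Tongs squeezed in the fingers (over 2 N, angle over 0.05) clamp the round tablet (over 0.5 N, within 20 mm of the mouth), its underside over 75 mm up, within 30 mm of the large compartment's middle, under 30 mm/s; drawer and robot do not touch it; square tablet within 20 mm of its start (all of step 2 and x of tablet in the frame of tongs_mouth between -0.02 and 0.02 m and contact force between the fingers and tongs above 2 N and value of joint tongs_left above 0.05 rad and height (world z) of tongs_mouth above 0.075 m and contact force between tablet and the arm below 0.05 N and contact force between each of tablet, tongs and dispenser below 0.05 N and linear speed of tablet below 0.03 m/s and distance of square_tablet from where it was at the start of the episode below 0.02 m); the arm keeps its last pose, push and grip.
It fails at once if the robot touches the round tablet directly (contact force between tablet and the arm above 0.3 N).
It fails at once if the fingers touch the round tablet directly (contact force between tablet and the fingers above 0.3 N).
It fails at once if the square tablet is pushed away (distance of square_tablet from where it was at the start of the episode above 0.02 m).
It fails at once if a bystander is disturbed (distance of any of dosing_cup, clothes_peg, soda_jar, scrub_brush, softener, detergent_jug from where it was at the start of the episode above 0.03 m).
It also fails if it takes over 51 s, if anything falls off the work surface, if the arm or the gripper's body presses on something with over 40 N, if the wrist force passes 120 N, or if a joint passes its speed limit or range.

ROBOT

A 6-joint arm with a two-finger parallel gripper is mounted at the origin on the work surface. World frame = base frame: x ahead of the robot, y to its left, z up, the work surface at z = 0. Lengths are in mm, angles in rad, forces in N, time in s.
With the tool pointing down it reaches from about 400 to 925 mm from the base axis. Payload 12.5 kg.
Tool frame: the origin (TCP) lies at the centre of the arm's flange, where the gripper is bolted on; the fingertips stand 190 mm ahead of it and the grasp point (between the pads) lies 171 mm ahead of it; z points along the fingers, y is the line along which they close (so a half turn about z gives the same grasp; the last joint's range is limited). The gripper opens to 95 mm and grips with 3 to 60 N. Pads are 20 mm wide; open, the fingers measure 119 mm over their backs; the gripper's body (75 mm by 180 mm) begins 59 mm behind the grasp point.
Start: joints at [-1.43, 0.491, 1.559, -0, 1.092, -0.106], TCP at [152.709, -606.057, 404.761] pointing down, gripper open.
Joint ranges: [-3.1, 3.1], [-0.84, 2.19], [0.05, 2.79], [-1.13, 4.28], [0.06, 2.93], [-2.69, 2.69]. Speed limits (rad/s): [2.22, 2.22, 2.79, 3.14, 3.14, 3.14].

INTERFACE

Orientations are given as [roll, pitch, yaw] about the fixed x, y, z axes, in that order (R = Rz(yaw) Ry(pitch) Rx(roll)).
In Python, from cell import env, read_camera, search_frame, cut_out gives the robot as it stands. The module is installed in compiled form; this text tells all that it offers.
- The arm moves only by the tool move_arm, never from a script. Its argument "commands" is a list of rows, each a list of 3 entries, a list of its own where there are three numbers: the shift along the world's x, y, z normalised to -1 to 1, where 1 is 0.03 m, then the turn about the world's z normalised to -1 to 1, where 1 is 0.08 rad, then the opening, from -1 (shut) to 1 (fully open), so that 0 is half open. A call has 1 to 20 rows; each row shifts and turns the commanded pose from where the row before left it; what a row does not reach is not made up. A row lasts 1/12 s, in which the tool goes at most 41.7 mm and 7.16 degrees, less where a joint would pass 70% of its speed; a pose out of reach is approached as far as the arm can. A call with a number of a shift or a turn outside -1 to 1 is refused whole. A call with a gripper value outside its range is refused whole. The fingers move at their own pace and stop on an object; the grip force is fixed at half the most. Time passes only in rows, so rows that do not move let the fingers close. It gives the time, the measured TCP pose, the force, the opening and the grip force at its end, in the units of the state.
- env.state(): the state, without advancing time (a new reading comes with each control period).
- read_camera(name): name is "scene" or "top" or "wrist"; returns a dict with "image" (384x512x3 uint8, red, green, blue), "fx", "fy", "cx", "cy" (pixels), "D" ([k1, k2, p1, p2, k3] as OpenCV has them; the pictures are not rectified), "rvec" (rotation vector, rad) and "tvec" (3), from world to camera coordinates, as OpenCV has them. Camera axes: x right, y down, z forward; pixel columns grow to the right and rows downward; lengths in mm; the calibration is good to about 2 mm. A picture is of the moment at which its call begins. There is no depth.
- env.job_done(): hands the job in; it is judged then, once.
Trained networks look in a picture, given as the dict that the camera call returned (one of the last four; its "shot" number tells which), for a name from the list of things; names that differ only in an ending like _2 or _b are one class to them, and where a whole thing is asked for, a point or a joint stands for the part that bears it (a point fixed in the world has none). Each returns a list of dicts, best first, with "confidence" (0 to 1); they miss things now and then, are a little off and sometimes report something else, mostly with a low value. They report only what shows in the picture. A call takes as long as a camera call. They do not tell look-alikes from the thing itself.
- search_frame(thing, picture): "at" ([column, row] in pixels, amid what is visible of it).
- cut_out(thing, picture): "region" (384x512 bool, what is visible of it) and "at" ([column, row] in pixels, amid what is visible of it).
The state is a dict: "t": time; "joints": joint angles; "qvel": joint speeds; "tau": joint torques, N m; "eef_pos": TCP position; "tcp_rot": TCP orientation; "ft_force": force on the tool from outside, world axes, zero at the start; "moment": the same for the moment, N m; "opening": opening from 0.0 (shut) to 1.0 (fully open); "grip_force": force on a finger pad.
Only numpy, scipy, OpenCV 4.12 (cv2) and the standard library are available. Lean on these libraries where they do the work, as an engineer would, in place of code of your own. Each camera call takes 0.05 s, during which the arm holds its last target. There are 200 camera calls.

## Working session

There is one attempt and no reset: what is moved stays moved. The work goes in short steps, Python scripts to look and compute and a tool call to move; the robot and the scene stay as the last step left them, time stands still between calls to the robot, and variables do not carry over. Pictures are saved under pics/ and viewed, at most 10 in all, crops included, and the job is handed in when it is done.

Besides the shell and the picture viewer there is one more tool, called after "Emit:" as name([rows], argument=value, ...), one row to a line, values as JSON. move_arm: Moves the arm, as the interface text tells. Its arguments: {"type":"object","properties":{"commands":{"type":"array","items":{"type":"array"}}},"required":["commands"]}

```bash
mkdir -p pics; cat > h.py <<'E'
import numpy as np, cv2
from cell import env, read_camera, search_frame, cut_out
def K(p): return np.array([[p["fx"],0,p["cx"]],[0,p["fy"],p["cy"]],[0,0,1.]])
def w(p,uv,z):
    uv=np.array(uv,float).reshape(-1,1,2)
    n=cv2.undistortPoints(uv,K(p),np.array(p["D"],float)).reshape(-1,2)
    R=cv2.Rodrigues(np.array(p["rvec"],float))[0]; t=np.array(p["tvec"],float).ravel()
    c=-R.T@t; d=np.c_[n,np.ones(len(n))]@R
    return c+d*((z-c[2])/d[:,2])[:,None]
def px(p,X):
    return cv2.projectPoints(np.array(X,float).reshape(-1,1,3),np.array(p["rvec"],float),np.array(p["tvec"],float),K(p),np.array(p["D"],float))[0].reshape(-1,2)
def save(p,name,box=None,s=1.5):
    im=p["image"][...,::-1]
    if box: im=im[box[1]:box[3],box[0]:box[2]]
    cv2.imwrite("pics/"+name,cv2.resize(im,None,fx=s,fy=s,interpolation=cv2.INTER_CUBIC))
E
python3 - <<'E'
from h import *
np.set_printoptions(precision=1,suppress=True)
a=read_camera("top"); b=read_camera("scene")
im=np.vstack([a["image"],b["image"]])[...,::-1]
cv2.imwrite("pics/a.png",cv2.resize(a["image"][...,::-1],None,fx=1.5,fy=1.5)); cv2.imwrite("pics/b.png",cv2.resize(b["image"][...,::-1],None,fx=1.5,fy=1.5))
for p,n in((a,"top"),(b,"scene")):
  for t,z in(("tongs",24),("tablet",11),("square_tablet",11),("dispenser",40)):
    for r in search_frame(t,p): print(n,t,np.array(r["at"]),round(r["confidence"],2),w(p,r["at"],z)[0])
E
```

```text
top tongs [329.3 190.1] 0.74 [ 502.1 -274.6   24. ]
top dispenser [145.4 169.5] 0.94 [581.7 328.8  40. ]
scene tongs [122.4 299.3] 0.93 [ 482.2 -448.    24. ]
scene tongs [234.5 230.9] 0.82 [ 574.5 -146.2   24. ]
scene tongs [167.5 243.1] 0.76 [ 462.8 -280.7   24. ]
scene tongs [330.6 123.5] 0.47 [572.4 331.5  24. ]
scene tablet [291.7 177. ] 0.68 [589.8  95.   11. ]
scene tablet [178.9 248.7] 0.64 [ 491.  -270.8   11. ]
scene square_tablet [289.8 221.8] 0.49 [669.4 -27.1  11. ]
scene square_tablet [329.1 124.6] 0.42 [567.  336.1  11. ]
scene dispenser [332.6 125.6] 0.59 [586.9 313.8  40. ]
```

View pics/a.png

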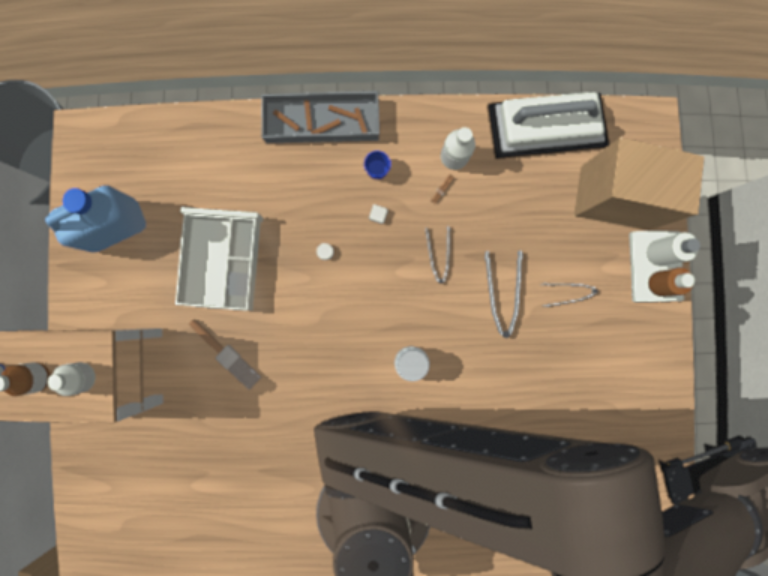

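View pics/b.png

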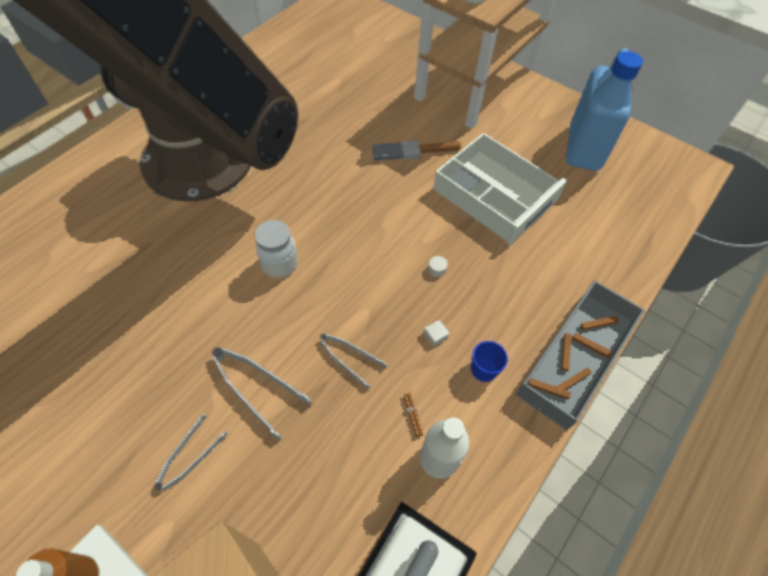

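Top view (768-wide pixels): three tongs candidates are the small pair (427–451,228)→(442,283), the large pair (490/521,252)→(507,335) and the thin pair (545,285/305)→(597,291). The round tablet is at (326,252), the square one at (379,214), and the drawer at (218,260) with its large compartment on the left. I'll compute the lengths next.

```bash
python3 - <<'E'
from h import *
np.set_printoptions(precision=1,suppress=True)
p=read_camera("top")
for n,t1,t2,h in(("small",(427,228),(451,227),(442,284)),("large",(489,251),(522,251),(507,337)),("thin",(543,285),(546,306),(600,291))):
  W=w(p,np.array([t1,t2,h])/1.5,20); m=(W[0]+W[1])/2
  print(n,W[:,:2].tolist(),"len",np.linalg.norm(m-W[2]),"wid",np.linalg.norm(W[0]-W[1]))
print("tab",w(p,np.array([[326,251],[379,214]])/1.5,20))
D=w(p,np.array([[182,209],[259,212],[253,310],[177,305]])/1.5,57); print("drawer",D)
for t in("tablet","tongs"):
  for r in cut_out(t,p): 
    print(t,r["at"],r["confidence"],r["region"].sum())
save(p,"c.png",(200,130,420,240),3.6)
im=p["image"]
g=((im.min(2)>150)&(im.max(2).astype(int)-im.min(2)<40)).astype(np.uint8)
n,l,s,c=cv2.connectedComponentsWithStats(g)
for i in range(1,n):
  if s[i,4]>25: print(s[i],c[i],w(p,c[i],22)[0])
E
```

```text
small [[631.8819617460944, -130.50818768497686], [633.1477435102529, -183.8243777984515], [507.27500151836966, -160.24299608926225]] len 125.2776375536706 wid 53.331213484137486
large [[578.1771050039127, -266.7803107782663], [576.8663397166515, -340.95891190726104], [387.39028136714546, -301.0804899324677]] len 190.15189731466788 wid 74.19018109623933
thin [[500.2625847846544, -385.71420645945784], [453.52112354223345, -390.9041672954254], [483.9955899256866, -516.4318324456046]] len 128.31942709178875 wid 47.02871349033073
tab [[585.5  93.4  20. ]
 [665.2 -25.1  20. ]]
drawer [[681.2 404.8  57. ]
 [669.5 234.3  57. ]
 [458.3 249.   57. ]
 [472.  415.8  57. ]]
tablet [217.7, 167.5] 0.61 74
tongs [344.7, 202.1] 0.74 227
tongs [292.0, 187.9] 0.66 4
tongs [393.3, 191.4] 0.56 26
[ 331   61   71   39 1193] [361.4  79.5] [ 877.7 -401.1   22. ]
[294  85  21  23 273] [303.6  94.9] [ 824.6 -199.8   22. ]
[ 467  103   45  163 3152] [498.3 170.2] [ 559.1 -886.6   22. ]
[246 136  12  12 104] [251.5 141.8] [667.9 -21.3  22. ]
[ 117  138   55   69 1312] [146.4 172.7] [573.  330.1  22. ]
[ 420  154   44   47 1160] [435.4 172.4] [ 554.6 -645.7   22. ]
[211 162  11  11  97] [215.9 167.1] [586.1  97.8  22. ]
[345 167   3  22  33] [346.  177.7] [ 542.2 -332.3   22. ]
[324 168  11  55  70] [327.8 195.5] [ 484.3 -269.3   22. ]
[450 182  13   9  90] [456.7 186.4] [ 505.4 -721.7   22. ]
[342 190   4  26  40] [343.9 202.5] [ 460.1 -322.7   22. ]
[263 231  23  23 394] [273.7 242.6] [334.  -86.8  22. ]
[ 32 243  16  20 152] [ 38.4 252.5] [309.7 714.4  22. ]
```

View pics/c.png

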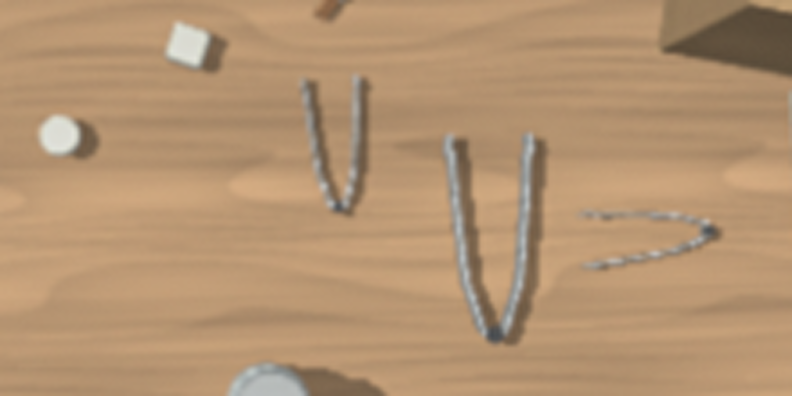

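The large pair (crop arms 450/530,135 to hinge 495,335) measures about 190–195 mm, so it is the one meant. The other two are only about 127 mm. The round tablet is the left blob, crop (60,135). I'll check the tool yaw, then go above the tongs.

```bash
python3 -c "
from h import *
s=env.state(); print({k:np.round(s[k],3) for k in s})"
```

```text
{'t': np.float64(0.65), 'joints': array([-1.43 ,  0.491,  1.559, -0.   ,  1.092, -0.106]), 'qvel': array([ 0.001,  0.001, -0.002, -0.001,  0.   , -0.001]), 'tau': array([ 0.0000e+00, -6.1228e+01, -2.5839e+01,  6.9000e-02,  4.5000e-02,
        0.0000e+00]), 'eef_pos': array([ 152.719, -606.057,  404.769]), 'tcp_rot': array([3.141, 0.   , 0.247]), 'ft_force': array([-0.676, -0.005, -0.541]), 'moment': array([ 0.025,  0.023, -0.004]), 'grip_force': np.float64(0.0), 'opening': np.float64(1.003)}
```

Emit:
move_arm([
  [[0.84,0.78,-0.27],0,1],
  [[0.84,0.78,-0.27],0,1],
  [[0.84,0.78,-0.27],0,1],
  [[0.84,0.78,-0.27],0,1],
  [[0.84,0.78,-0.27],0,1],
  [[0.84,0.78,-0.27],0,1],
  [[0.84,0.78,-0.27],0,1],
  [[0.84,0.78,-0.27],0,1],
  [[0.84,0.78,-0.27],0,1],
  [[0.84,0.78,-0.27],0,1],
  [[0.84,0.78,-0.27],0,1],
  [[0.84,0.78,-0.27],0,1],
  [[0.84,0.78,-0.27],0,1],
  [[0,0,0],0,1],
  [[0,0,0],0,1],
])

```text
t: 1.9
eef_pos: [481.2, -300.6, 299.0]
tcp_rot: [-3.141, 0.0, 0.25]
ft_force: [0.3, 0.0, 0.2]
opening: 0.998
grip_force: 0.0
```

Emit:
move_arm([
  [[0,0,0],-0.83,1],
  [[0,0,0],-0.83,1],
  [[0,0,0],-0.83,1],
  [[0,0,0],-0.83,1],
  [[0,0,0],0,1],
  [[0,0,0],0,1],
])

```text
t: 2.4
eef_pos: [479.7, -302.7, 299.8]
tcp_rot: [3.141, -0.0, -0.018]
ft_force: [-0.1, 0.1, 0.7]
opening: 0.996
grip_force: 0.0
```

```bash
python3 - <<'E'
from h import *
np.set_printoptions(precision=1,suppress=True)
p=read_camera("wrist"); s=env.state(); print(s["eef_pos"],s["tcp_rot"])
save(p,"d.png")
for r in search_frame("tongs",p): print(r["at"],r["confidence"],w(p,r["at"],24))
print(px(p,[[482,-303,24],[392,-301,24],[577,-304,24]]))
E
```

```text
[ 479.8 -302.5  299.7] [ 3.1 -0.  -0. ]
[222.0, 173.4] 0.75 [[ 502.4 -276.8   24. ]]
[421.5, 199.5] 0.61 [[ 477.7 -443.3   24. ]]
[91.9, 79.0] 0.57 [[ 578.4 -178.6   24. ]]
[[254.6 197.3]
 [254.  294.3]
 [254.   76.4]]
```

View pics/d.png

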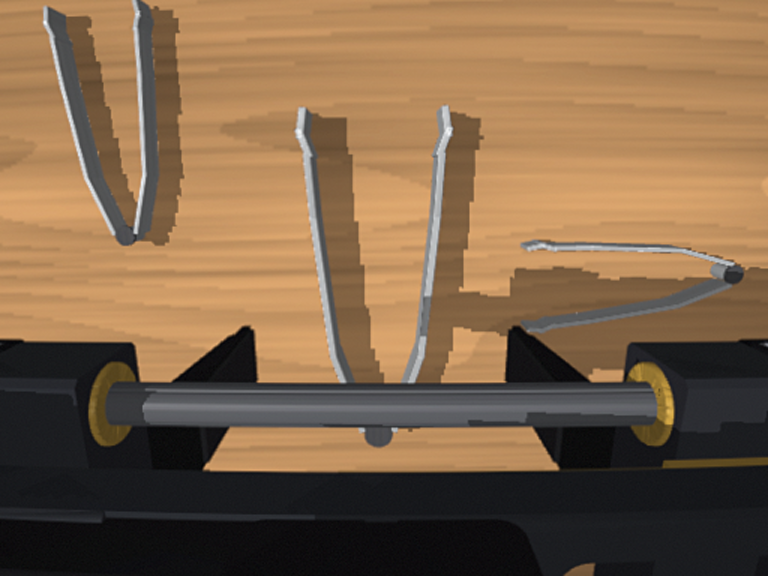

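The target tongs sit in the centre. The cup vertices are at (298,131) and (450,131), the cup rear corners at (310,153) and (438,153), and the hinge is at (379,434).

```bash
python3 - <<'E'
from h import *
np.set_printoptions(precision=1,suppress=True)
p=read_camera("wrist")
W=w(p,np.array([[302,109],[445,108],[298,131],[450,131],[310,153],[438,153],[379,434]])/1.5,24)[:,:2]
print(W)
t,v,b=[(W[i]+W[i+1])/2 for i in(0,2,4)]; h=W[6]
print(t,v,b,"len",np.linalg.norm(t-h),np.linalg.norm(v-h))
d=(v-h); d/=np.linalg.norm(d); print("yaw",np.arctan2(d[1],d[0]),"origin",h+90*d,v-85*d)
E
```

```text
[[ 580.7 -263.6]
 [ 580.  -336.1]
 [ 570.  -261. ]
 [ 568.7 -338.8]
 [ 558.9 -266.7]
 [ 557.8 -332.8]
 [ 397.2 -299.6]]
[ 580.3 -299.9] [ 569.3 -299.9] [ 558.4 -299.7] len 183.0861772510893 172.10086060385794
yaw -0.0018294344334809545 origin [ 487.2 -299.8] [ 484.3 -299.8]
```

Emit:
move_arm([
  [[0.18,0.09,-0.6],0,1],
  [[0,0,-0.6],0,1],
  [[0,0,-0.6],0,1],
  [[0,0,-0.6],0,1],
  [[0,0,-0.5],0,1],
  [[0,0,-0.4],0,1],
  [[0,0,-0.2],0,1],
  [[0,0,0],0,1],
  [[0,0,0],0,1],
])

```text
t: 3.3
eef_pos: [485.8, -299.3, 194.7]
tcp_rot: [3.141, -0.0, -0.019]
ft_force: [-0.4, -0.2, 0.2]
opening: 1.0
grip_force: 0.0
```

Emit:
move_arm([
  [[0,0,0],0,0.4],
  [[0,0,0],0,0.3],
  [[0,0,0],0,0.2],
  [[0,0,0],0,0.2],
  [[0,0,0],0,0.2],
  [[0,0,0],0,0.2],
])

```text
t: 3.8
eef_pos: [485.8, -299.2, 194.7]
tcp_rot: [3.141, -0.001, -0.019]
ft_force: [0.5, -1.2, -0.0]
opening: 0.64
grip_force: 7.1
```

Emit:
move_arm([
  [[0,0,0],0,0.14],
  [[0,0,0],0,0.14],
  [[0,0,0],0,0.14],
  [[0,0,0],0,0.14],
])

```text
t: 4.13
eef_pos: [485.9, -299.3, 194.7]
tcp_rot: [3.141, -0.001, -0.019]
ft_force: [2.8, -1.2, 4.6]
opening: 0.571
grip_force: 9.2
```

Emit:
move_arm([
  [[0,0,0],0,0.19],
  [[0,0,0],0,0.19],
  [[0,0,0.1],0,0.19],
  [[0,0,0.2],0,0.19],
  [[0,0,0.4],0,0.19],
  [[0,0,0.6],0,0.19],
  [[0,0,0.7],0,0.19],
  [[0,0,0],0,0.19],
  [[0,0,0],0,0.19],
])

```text
t: 4.88
eef_pos: [485.7, -299.1, 255.8]
tcp_rot: [3.14, -0.002, -0.019]
ft_force: [-0.3, 0.7, -1.1]
opening: 0.595
grip_force: 7.0
```

```bash
python3 - <<'E'
from h import *
p=read_camera("wrist"); q=read_camera("scene")
a=cv2.resize(p["image"],(640,480)); b=cv2.resize(q["image"][160:350,70:323],(640,480))
cv2.imwrite("pics/e.png",cv2.resize(np.vstack([a,b])[...,::-1],(400,600))) if 0 else cv2.imwrite("pics/e.png",cv2.resize(np.hstack([a,b])[...,::-1],(800,300),interpolation=cv2.INTER_AREA))
E
```

```text
(no output)
```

View pics/e.png

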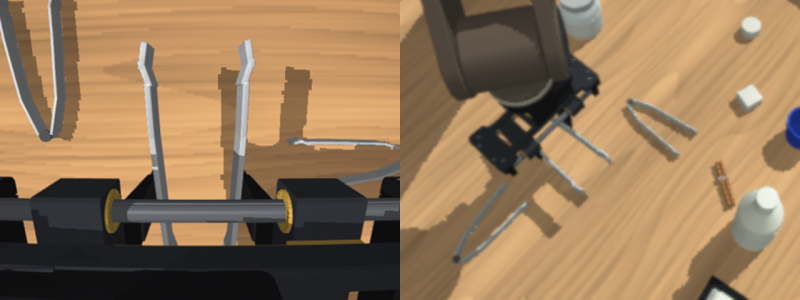

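The tongs are held level with the mouth open: cup tips at (147,45) and (246,45), nothing else disturbed. I'll carry them in +y to just behind the tablet.

Emit:
move_arm([
  [[0,0.3,0.2],0,0.19],
  [[0,0.6,0.2],0,0.19],
  [[0,0.8,0.2],0,0.19],
  [[0,0.8,0.2],0,0.19],
  [[0,0.8,0],0,0.19],
  [[0,0.8,0],0,0.19],
  [[0,0.8,0],0,0.19],
  [[0,0.8,0],0,0.19],
  [[0,0.8,0],0,0.19],
  [[0,0.8,0],0,0.19],
  [[0,0.8,0],0,0.19],
  [[0,0.8,0],0,0.19],
  [[-0.1,0.8,0],0,0.19],
  [[-0.2,0.8,0],0,0.19],
  [[-0.3,0.8,0],0,0.19],
  [[-0.3,0.8,0],0,0.19],
  [[-0.2,0.6,0],0,0.19],
  [[-0.1,0.3,0],0,0.19],
  [[0,0,0],0,0.19],
  [[0,0,0],0,0.19],
])

```text
t: 6.65
eef_pos: [449.8, 90.9, 278.4]
tcp_rot: [3.141, 0.0, -0.018]
ft_force: [-0.5, -0.5, -1.3]
opening: 0.592
grip_force: 7.0
```

```bash
python3 - <<'E'
from h import *
np.set_printoptions(precision=1,suppress=True)
p=read_camera("wrist"); save(p,"f.png"); s=env.state(); print(s["eef_pos"],s["tcp_rot"],s["opening"],s["grip_force"])
for t in("tablet","square_tablet"):
  for r in cut_out(t,p):
    m=r["region"]; k=np.argwhere(m)[:,::-1]; (c,rad)=cv2.minEnclosingCircle(k.astype(np.float32))
    print(t,r["at"],r["confidence"],m.sum(),c,rad,w(p,c,15),w(p,r["at"],15))
print(px(p,[[586,96,22]]))
E
```

```text
[450.   90.5 278.4] [ 3.1  0.  -0. ] 0.5938557760407844 7.015306544490159
tablet [244.1, 19.3] 0.57 1865 (243.0, 15.093023300170898) 28.351455688476562 [[587.   96.7  15. ]] [[584.2  96.   15. ]]
[[243.8  13.4]]
```

View pics/f.png

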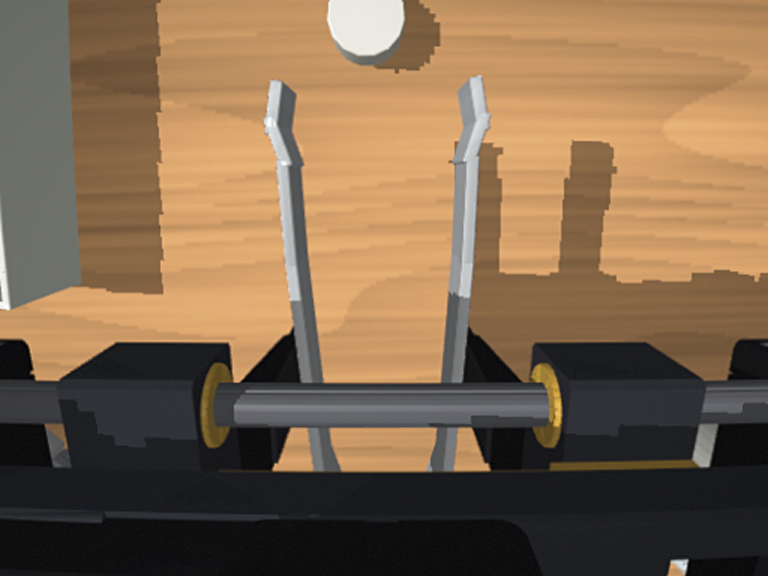

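The tablet top is at about (366,15), and the mouth's cup vertices are at (265,123) and (489,122). The drawer wall is at left (<80).

```bash
python3 - <<'E'
from h import *
np.set_printoptions(precision=1,suppress=True)
p=read_camera("wrist")
for z in(104,107.7):
  W=w(p,np.array([[265,123],[489,122],[276,82],[475,77]])/1.5,z); print(W[:,:2].tolist(),(W[0]+W[1])/2,(W[2]+W[3])/2)
W=w(p,np.array([[328,18],[404,18],[366,57]])/1.5,22);print(W)
E
```

```text
[[533.8971178807609, 124.56647347794936], [532.9013283811254, 55.5977435146816], [545.7519857616205, 120.43446214785885], [546.04007599131, 60.18179540890957]] [533.4  90.1 104. ] [545.9  90.3 104. ]
[[533.5075618877061, 123.71240625863084], [532.5357221781702, 56.40244715674418], [545.0773076644358, 119.67977416891348], [545.3584690195656, 60.87624775718648]] [533.   90.1 107.7] [545.2  90.3 107.7]
[[587.7 111.9  22. ]
 [587.   77.5  22. ]
 [570.6  95.1  22. ]]
```

Emit:
move_arm([
  [[0.3,0.04,0],0,0.19],
  [[0.4,0.04,0],0,0.19],
  [[0.4,0.04,0],0,0.19],
  [[0.4,0.04,0],0,0.19],
  [[0.3,0.02,0],0,0.19],
  [[0,0,0],0,0.19],
  [[0,0,-0.3],0,0.19],
  [[0,0,-0.4],0,0.19],
  [[0,0,-0.4],0,0.19],
  [[0,0,-0.3],0,0.19],
  [[0,0,0],0,0.19],
  [[0,0,0],0,0.19],
])

```text
t: 7.85
eef_pos: [503.5, 96.2, 236.0]
tcp_rot: [3.141, 0.001, -0.019]
ft_force: [-0.1, 0.1, -0.3]
opening: 0.6
grip_force: 7.0
```

```bash
python3 - <<'E'
from h import *
np.set_printoptions(precision=1,suppress=True)
p=read_camera("wrist"); q=read_camera("scene"); s=env.state(); print(s["eef_pos"],s["tcp_rot"],s["opening"],s["grip_force"])
a=cv2.resize(p["image"][0:300,100:400],(400,400)); c=px(q,[[585,95,20]])[0].astype(int); print(c)
b=cv2.resize(q["image"][c[1]-50:c[1]+50,c[0]-50:c[0]+50],(400,400),interpolation=cv2.INTER_CUBIC)
cv2.imwrite("pics/g.png",np.hstack([a,b])[...,::-1])
E
```

```text
[503.7  96.2 236.8] [ 3.1 -0.  -0. ] 0.596683647995745 7.015228538657539
[290 174]
```

View pics/g.png

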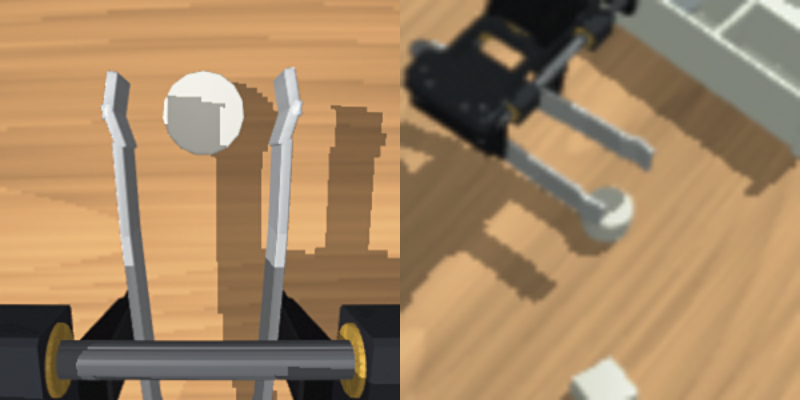

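The mouth (cup vertices at 103 and 300, 107) is centred on the tablet (204,113). I'll lower it.

Emit:
move_arm([
  [[0,-0.02,-0.3],0,0.19],
  [[0,0,-0.3],0,0.19],
  [[0,0,-0.3],0,0.19],
  [[0,0,-0.25],0,0.19],
  [[0,0,-0.15],0,0.19],
  [[0,0,-0.05],0,0.19],
  [[0,0,0],0,0.19],
  [[0,0,0],0,0.19],
])

```text
t: 8.62
eef_pos: [503.8, 95.6, 196.0]
tcp_rot: [3.141, 0.0, -0.019]
ft_force: [-0.0, 1.0, -1.4]
opening: 0.596
grip_force: 7.0
```

```bash
python3 - <<'E'
from h import *
np.set_printoptions(precision=1,suppress=True)
p=read_camera("wrist"); q=read_camera("scene"); s=env.state(); print(s["eef_pos"],s["tcp_rot"],s["opening"],s["grip_force"],s["ft_force"])
a=cv2.resize(p["image"][0:300,100:400],(400,400)); c=px(q,[[585,95,20]])[0].astype(int); print(c)
b=cv2.resize(q["image"][c[1]-50:c[1]+50,c[0]-50:c[0]+50],(400,400),interpolation=cv2.INTER_CUBIC)
cv2.imwrite("pics/i.png",np.hstack([a,b])[...,::-1])
E
```

```text
[503.8  95.7 196.2] [ 3.1 -0.  -0. ] 0.5933255958183088 7.015203922055662 [-0.1  0.1 -1.7]
[290 174]
```

View pics/i.png

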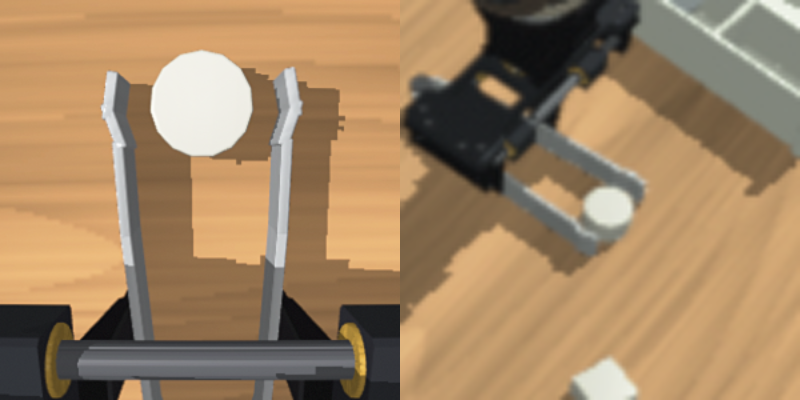

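The tablet (201,104) sits between the cups, whose vertices are at row 107. I'll squeeze firmly, then lift.

Emit:
move_arm([
  [[0.03,0,0],0,0.1],
  [[0,0,0],0,0.0],
  [[0,0,0],0,-0.1],
  [[0,0,0],0,-0.2],
  [[0,0,0],0,-0.4],
  [[0,0,0],0,-0.7],
  [[0,0,0],0,-1],
  [[0,0,0],0,-1],
  [[0,0,0],0,-1],
  [[0,0,0],0,-1],
])

```text
t: 9.55
eef_pos: [504.7, 95.6, 196.0]
tcp_rot: [3.142, -0.0, -0.019]
ft_force: [0.4, -0.5, 0.8]
opening: 0.463
grip_force: 29.8
```

Emit:
move_arm([
  [[0,0,0.1],0,-1],
  [[0,0,0.2],0,-1],
  [[0,0,0.3],0,-1],
  [[0,0,0.4],0,-1],
  [[0,0,0.4],0,-1],
  [[0,0,0.3],0,-1],
  [[0,0,0],0,-1],
  [[0,0,0],0,-1],
  [[0,0,0],0,-1],
])

```text
t: 10.3
eef_pos: [504.5, 95.6, 246.8]
tcp_rot: [3.141, 0.0, -0.019]
ft_force: [-0.8, -0.5, -1.9]
opening: 0.456
grip_force: 29.8
```

```bash
python3 - <<'E'
from h import *
np.set_printoptions(precision=1,suppress=True)
p=read_camera("wrist"); q=read_camera("scene"); s=env.state(); print(s["eef_pos"],s["tcp_rot"],s["opening"]*95,s["grip_force"],s["ft_force"])
a=cv2.resize(p["image"][0:300,100:400],(400,400)); c=px(q,[[575,95,60]])[0].astype(int); print(c)
b=cv2.resize(q["image"][c[1]-60:c[1]+60,c[0]-60:c[0]+60],(400,400),interpolation=cv2.INTER_CUBIC)
cv2.imwrite("pics/j.png",np.hstack([a,b])[...,::-1])
t=read_camera("top")
for cam in(q,t):
  for r in cut_out("dispenser",cam)[:1]:
    m=r["region"].astype(np.uint8); k=max(cv2.findContours(m,0,2)[0],key=cv2.contourArea)
    print(r["confidence"],r["at"],w(cam,cv2.approxPolyDP(cv2.convexHull(k),5,True).reshape(-1,2),55)[:,:2].tolist())
E
```

```text
[504.5  95.6 246.4] [ 3.1  0.  -0. ] 43.90821183055527 29.842668771743774 [-0.3 -0.1 -2.1]
[289 164]
0.75 [333.5, 127.4] [[480.86471224557, 413.4989982737318], [683.5114183213743, 405.04169128657486], [682.2797031298688, 198.79254616589606], [503.27091813473123, 216.05755193822324], [468.10048651425694, 293.6584771995341]]
0.9 [145.5, 174.3] [[685.9828311949069, 403.2877483751388], [661.0659739171886, 233.62313063946837], [460.6092232537632, 258.07951245591823], [479.73026862968857, 419.7392621922753]]
```

View pics/j.png

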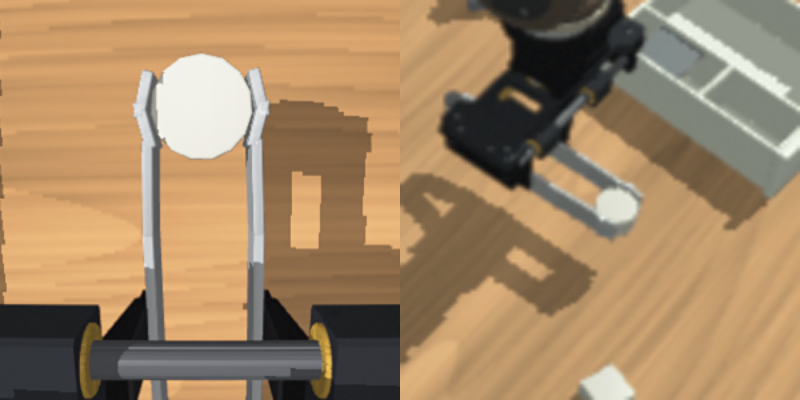

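The tablet is clamped (flats at 44 mm, 30 N) and lifted, seated in the cups at (201,105). Next I'll check that the shelf's legs and the drawer position leave room for the carry.

```bash
python3 - <<'E'
from h import *
np.set_printoptions(precision=0,suppress=True)
q=read_camera("scene"); t=read_camera("top")
print("feet",w(q,np.array([[420,100],[472,126]])/1.5,0))
for z in(0,150,300): print(z,w(t,np.array([[163,333],[163,402],[115,333],[115,418]])/1.5,z)[:,:2].tolist())
# inner corners of the large compartment, scene px at z=55 back wall / top view
print(px(q,[[575,355,55]])*1.5,px(t,[[575,355,55]])*1.5)
E
```

```text
feet [[275. 470.   0.]
 [423. 475.  -0.]]
0 [[410.7210261908142, 468.43443751051126], [254.95668070545986, 471.1521803557241], [412.02398342026623, 582.8248753947645], [218.0154168938601, 586.5966506751311]]
150 [[414.1891892026121, 413.66547146428263], [276.03122670616716, 416.0760219205756], [415.34487034055286, 515.1261091854518], [243.26551434528446, 518.4715524966678]]
300 [[417.65735221441, 358.896505418054], [297.10577270687446, 360.9998634854271], [418.6657572608394, 447.42734297613924], [268.51561179670887, 450.34645431820445]]
[[506. 169.]] [[204. 257.]]
```

Emit:
move_arm([
  [[0,0,0.3],0,-1],
  [[0,0,0.5],0,-1],
  [[0,0,0.5],0,-1],
  [[0,0.2,0.2],0,-1],
  [[-0.05,0.4,0],0,-1],
  [[-0.05,0.6,0],0,-1],
  [[-0.05,0.6,0],0,-1],
  [[-0.05,0.6,0],0,-1],
  [[-0.05,0.6,0],0,-1],
  [[-0.05,0.6,0],0,-1],
  [[-0.05,0.6,0],0,-1],
  [[-0.05,0.6,0],0,-1],
  [[-0.05,0.6,0],0,-1],
  [[0,0.6,0],0,-1],
  [[0,0.6,0],0,-1],
  [[0,0.6,0],0,-1],
  [[0,0.6,0],0,-1],
  [[0,0.5,0],0,-1],
  [[0,0.3,0],0,-1],
  [[0,0,0],0,-1],
])

```text
t: 12.32
eef_pos: [490.6, 355.4, 291.5]
tcp_rot: [3.142, 0.0, -0.017]
ft_force: [-1.1, -0.2, -1.6]
opening: 0.458
grip_force: 29.8
```

Emit:
move_arm([
  [[0,0.2,0],0,-1],
  [[0,0,0],0,-1],
  [[0,0,0],0,-1],
  [[0,0,0],0,-1],
])

```text
t: 12.65
eef_pos: [491.2, 359.1, 292.0]
tcp_rot: [3.141, 0.0, -0.019]
ft_force: [-0.9, 0.5, -0.8]
opening: 0.46
grip_force: 29.8
```

```bash
python3 - <<'E'
from h import *
np.set_printoptions(precision=1,suppress=True)
p=read_camera("wrist"); q=read_camera("scene"); s=env.state(); print(s["eef_pos"],s["tcp_rot"],s["opening"]*95,s["grip_force"],s["ft_force"])
a=cv2.resize(p["image"],(533,400)); b=cv2.resize(q["image"][70:170,265:332],(267,400),interpolation=cv2.INTER_CUBIC)
cv2.imwrite("pics/k.png",np.hstack([a,b])[...,::-1])
r=cut_out("tablet",p); print([(x["at"],x["confidence"],w(p,x["at"],115)) for x in r])
print(px(p,[[575,355,55]])*533/512)
E
```

```text
[491.3 359.1 292. ] [ 3.1  0.  -0. ] 43.49063607049782 29.84255701303482 [ 0.5 -0.3 -1.7]
[([250.9, 80.4], 0.9, array([[575.2, 359.3, 115. ]]))]
[[269.   94.4]]
```

View pics/k.png

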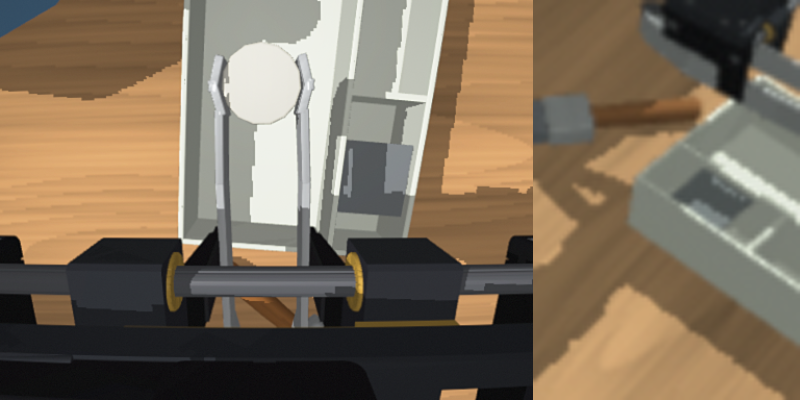

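The tablet hangs over the large compartment. Its outer left wall runs from (190,0) to (182,243) and the divider from (350,0) to (325,200). I'll check the centring numerically.

```bash
python3 - <<'E'
from h import *
np.set_printoptions(precision=1,suppress=True)
p=read_camera("wrist")
print(w(p,np.array([[190,2],[182,243],[352,2],[326,200],[447,0],[405,240]])*512/533,55))
t=read_camera("top")
im=cv2.resize(t["image"][120:220,105:185],None,fx=6,fy=6,interpolation=cv2.INTER_CUBIC); cv2.imwrite("pics/l.png",im[...,::-1])
E
```

```text
[[629.7 401.6  55. ]
 [477.4 417.2  55. ]
 [628.  304.7  55. ]
 [506.4 317.8  55. ]
 [629.7 246.5  55. ]
 [476.7 261.5  55. ]]
```

Emit:
move_arm([
  [[-0.05,-0.08,0],0,-1],
  [[-0.05,-0.08,0],0,-1],
  [[0,0,0],0,-1],
  [[0,0,0],0,-1],
  [[0,0,0],0,-1],
  [[0,0,0],0,-1],
  [[0,0,0],0,-1],
  [[0,0,0],0,-1],
])

```text
t: 13.57
eef_pos: [488.1, 354.9, 291.9]
tcp_rot: [3.142, -0.0, -0.019]
ft_force: [-0.6, -0.5, -1.5]
opening: 0.463
grip_force: 29.8
```

```bash
python3 -c "
from h import *
p=read_camera('wrist'); print([(x['confidence'],w(p,x['at'],115)) for x in cut_out('tablet',p)][:1], env.state()['eef_pos'])
print(env.job_done())"
```

```text
[(0.93, array([[571.35754069, 354.98429151, 115.        ]]))] [488.09418931 354.88365382 291.94858357]
the job is handed in; nothing more can be done
None
```

I handed the job in with the round tablet clamped in the 200 mm tongs at 30 N, about 1 mm from my estimate of the large compartment's middle and about 40 mm above its rim; the verdict was not shown.

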